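Latch the battery box's end cap

TASK

One of the two battery boxes on the bench still has its latch open and its end cap standing off. Swing the latch's wire loop over so that it hooks behind the keeper on the end cap, then press the lever down past centre until it lies flat, so that the cap is drawn shut and stays shut. Do not touch the other box, which is latched already.

Things in the scene. Friction and masses are not known exactly. Their poses are not given: they have to be found in the camera images.
- battery_box: Grey battery box with the open latch, fixed to the bench: housing 75 mm long behind the lever axis, 80 wide, 60 high, foot plate 110 mm square. Origin at bench height below the lever axis; x runs along the box to the end cap and keeper, y across it (along the lever axis), z up. Lever axis at x 0, z 69 mm. End cap at x 26 to 64 mm when shut. Which place this box has varies.
- bail_bar (a point): Middle of the end bar of the wire loop: 5 mm wire, 38 mm wide, 60 mm from its pin, which sits on the lever 18 mm from the lever axis (at first nearly above it). At first the loop leans back 15 to 35 deg, away from the keeper, on a stop. It swings freely: pushed past vertical, over the lever's tip (which fits inside the loop), it falls by itself and the bar lands behind the keeper.
- keeper_top (a point): Middle of the keeper's top edge, on the end cap, 75 mm above the bench: a steel tongue 26 mm wide, 4 thick, 11 mm tall over its plate, leaning 15 deg away from the latch. Axes as battery_box. Hooked: the loop's bar is on the tongue's far (+x) side, about 8 mm below this point. The bar lands 5 to 15 mm beyond the tongue and is drawn up to it as the lever goes down.
- lever_tip (a point): Free end of the latch lever, a flat steel strip 22 mm wide and 4 mm thick; this point lies 55 mm from the lever axis, in the middle of the thickness. Inside the wire loop, standing up, at the start.
- latch_lever (a joint): Lever angle, rad: 0 = flat, pointing to the box's -x, away from the keeper; 1.57 = upright; 2.2 = stop, leaning to the keeper. Starts at 1.88 to 2.09, stays where left. Push it from the keeper side, back and then down along its arc: it draws the hooked loop tight, with under 10 N near the tip. Past centre (below about 0.15) the cap's spring holds it down.
- end_cap (a joint): Slide of the end cap along the box's x, m: 0.008 = standing off (start), about 0 = shut. A spring pushes it open with 6 N, rising to 14 N when shut, so only the closed latch keeps it shut.
- latched_box: The other battery box, same shape and size, all fixed, its loop already over its keeper and its lever flat. Origin and axes as battery_box. Not to be touched.

How it is judged:
By the outcome, as a careful person would: the job done as asked, in the order asked, and still so for the second after the job is handed in, with the robot touching nothing.
It also fails if it takes over 40 s, if anything falls off the work surface, if the arm or the gripper's body presses on something with over 40 N, if the wrist force passes 120 N, or if a joint passes its speed limit or range.

ROBOT

A 6-joint arm with a two-finger parallel gripper is mounted at the origin on the work surface; the furniture and walls round the work are solid. World frame = base frame: x ahead of the robot, y to its left, z up, the work surface at z = 0. Lengths are in mm, angles in degrees, forces in N, time in s.
With the tool pointing down it reaches from about 300 to 850 mm from the base axis. Payload 4.2 kg.
Tool frame: the origin (TCP) lies on the centre line of the jaws, within the pads' length; the fingertips stand 14 mm ahead of it and the grasp point (between the pads) lies 5 mm behind it; z points along the fingers, y is the line along which they close (so a half turn about z gives the same grasp; the last joint's range is limited). The gripper opens to 91 mm and grips with 3 to 60 N. Pads are 32 mm wide; open, the fingers measure 118 mm over their backs; the gripper's body (76 mm by 178 mm) begins 60 mm behind the grasp point.
Start: joints at [73.568, 18.312, 89.639, -0, 72.044, -1.146], TCP at [151.598, 554.671, 227.976] pointing down, gripper open.
Joint ranges: [-177.97, 177.97], [-48.28, 115.42], [12.27, 149.76], [-77.06, 257.06], [2.81, 150.46], [-146.56, 146.56]. Speed limits (degrees/s): [147.25, 147.25, 180, 180, 180, 180].

INTERFACE

Orientations are given as [roll, pitch, yaw] about the fixed x, y, z axes, in that order (R = Rz(yaw) Ry(pitch) Rx(roll)).
In Python, from workcell import env gives the robot as it stands.
- The arm moves only by the tool arm_command, never from a script. Its argument "motion" is a list of rows, each an object with "offset": the shift along the tool's x, y, z in m, a list of three; "spin": the turn about the tool's z in rad. In form: [{"offset": [tx, ty, tz], "spin": spin}, ...]. A call has 1 to 5 rows; each row shifts and turns the commanded pose from where the row before left it, along the tool's axes as they then stand; what a row does not reach is not made up. A row lasts 1/8 s, in which the tool goes at most 62.5 mm and 10.7 degrees, less where a joint would pass 70% of its speed; a pose out of reach is approached as far as the arm can. A call with a gripper value outside its range is refused whole. "jaw" is the finger opening in m, from 0 to 0.0912, set as the call begins (left out, the last holds). The fingers move at their own pace and stop on an object; "newtons" is the grip in N (left out, the last holds). Time passes only in rows, so rows that do not move let the fingers close. It gives the time, the measured TCP pose, the force, the opening and the grip force at its end, in the units of the state.
- env.state(): the state, without advancing time (a new reading comes with each control period).
- env.grab_frame(name): name is "side" or "top"; returns (picture, depth): 400x640x3 uint8, blue, green, red; 400x640 float32, mm along the optical axis (not along the pixel's ray), 0 where there is no reading.
- env.camera_model(name): a dict with "fx", "fy", "cx", "cy" (pixels), "k1" (the pictures are not rectified: a ray, as slopes to the right and down, at radius r is drawn at 1 + k1 r^2 times it, then the intrinsics apply), "eye" and "rotation" of the camera in the world. Camera axes: x right, y down, z forward; pixel columns grow to the right and rows downward; lengths in mm; the calibration is good to about 2 mm. A picture is of the moment at which its call begins. camera_model takes no time and is no camera call.
- env.job_done(): hands the job in; it is judged then, once.
Trained networks look in the newest picture that a camera, given by its name, has taken for a name from the list of things; names that differ only in an ending like _2 or _b are one class to them, and where a whole thing is asked for, a point or a joint stands for the part that bears it (a point fixed in the world has none). Each returns a list of dicts, best first, with "score" (0 to 1); they miss things now and then, are a little off and sometimes report something else, mostly with a low value. They report only what shows in the picture. A call takes as long as a camera call.
- env.boxes_of(camera, target): "bbox" ([left, top, right, bottom] in pixels, round what is visible of it).
- env.pinpoint(camera, target): "location" ([column, row] in pixels: a listed point, or the origin of a listed thing).
The state is a dict: "time_s": time; "qpos": joint angles; "qvel": joint speeds; "effort": joint torques, N m; "ee_pos": TCP position; "ee_rot": TCP orientation; "force": force on the tool from outside, world axes, zero at the start; "torque": the same for the moment, N m; "gripper_width": finger opening in mm; "gripper_force": force on a finger pad.
Only numpy, scipy, OpenCV 4.12 (cv2) and the standard library are available. Lean on these libraries where they do the work, as an engineer would, in place of code of your own. Each camera call takes 0.05 s, during which the arm holds its last target. There are 200 camera calls.

## Working session

There is one attempt and no reset: what is moved stays moved. The work goes in short steps, Python scripts to look and compute and a tool call to move; the robot and the scene stay as the last step left them, time stands still between calls to the robot, and variables do not carry over. Pictures are saved under pics/ and viewed, at most 10 in all, crops included, and the job is handed in when it is done.

Besides the shell and the picture viewer there is one more tool, called after "Call:" as name(argument=value, ...), one argument or row to a line, values as JSON. arm_command: Moves the arm, as the interface text tells. Its arguments: {"type":"object","properties":{"motion":{"type":"array"},"jaw":{"type":"number"},"newtons":{"type":"number"}},"required":["motion"]}

```bash
mkdir -p pics; cat > h.py <<'E'
import numpy as np, cv2
from workcell import env
def ray(c,px):
    m=env.camera_model(c); K=np.array([[m['fx'],0,m['cx']],[0,m['fy'],m['cy']],[0,0,1.]])
    u=cv2.undistortPoints(np.array([[px]],float),K,np.array([m['k1'],0,0,0.]))[0,0]
    return np.array(m['eye']),np.array(m['rotation'])@np.array([u[0],u[1],1])
def at(c,px,d):
    e,r=ray(c,px); return e+r*d
def atz(c,px,z):
    e,r=ray(c,px); return e+r*(z-e[2])/r[2]
E
python3 - <<'E'
from h import *
np.set_printoptions(precision=1,suppress=True)
for c in('side','top'):
    p,d=env.grab_frame(c); cv2.imwrite(f'pics/{c}0.png',p); np.save(f'{c}0.npy',d)
    m=env.camera_model(c);print(c,m['eye'],np.array(m['rotation']).tolist())
    for t in('battery_box','latched_box','bail_bar','keeper_top','lever_tip'):
        for r in env.pinpoint(c,t)[:3]:
            u,v=map(int,r['location']); 
            z=d[min(max(v,0),399),min(max(u,0),639)]
            print(c,t,round(r['score'],2),np.array(r['location']),at(c,r['location'],z))
print(env.state())
E
```

```text
side [304.2 610.1 613.8] [-128.9949077931021, 0.1821119538843682, -159.0438738540293]
side battery_box 0.89 [358.2 180.1] [-164758.2 -164452.3 -164448.5]
side bail_bar 0.52 [376.  134.9] [-209727.2 -209421.3 -209417.5]
side keeper_top 0.81 [342.1 154.5] [-164212.7 -163906.9 -163903.1]
side lever_tip 0.71 [354. 139.] [-159366.1 -159060.2 -159056.4]
top [392.3   0.1 911.9] [-169.60053619730067, 1.1340334676037105, -90.71903713682507]
top battery_box 0.75 [405.5 237.4] [-107348.6 -107740.8 -106829. ]
top latched_box 0.93 [235.5 192.6] [-52559.6 -52951.8 -52040. ]
top bail_bar 0.54 [424.9 240.6] [-113796.9 -114189.1 -113277.3]
top keeper_top 0.61 [410.9 207.9] [-108442.9 -108835.1 -107923.3]
top lever_tip 0.76 [415.6 213.9] [-104164.5 -104556.8 -103645. ]
{'time_s': 0.6, 'qpos': array([73.6, 18.3, 89.6, -0. , 72. , -1.1]), 'qvel': array([ 0. ,  0.1,  0. , -0. , -0. , -0. ]), 'effort': array([ -0. , -41.2, -23.2,   0.1,   0. ,  -0. ]), 'ee_pos': array([151.6, 554.7, 228. ]), 'ee_rot': array([180. ,   0. , 164.7]), 'force': array([-0.2,  0.4, -0.5]), 'torque': array([ 0. , -0.1,  0. ]), 'gripper_force': 0.0, 'gripper_width': 90.97516636374122}
```

View pics/side0.png

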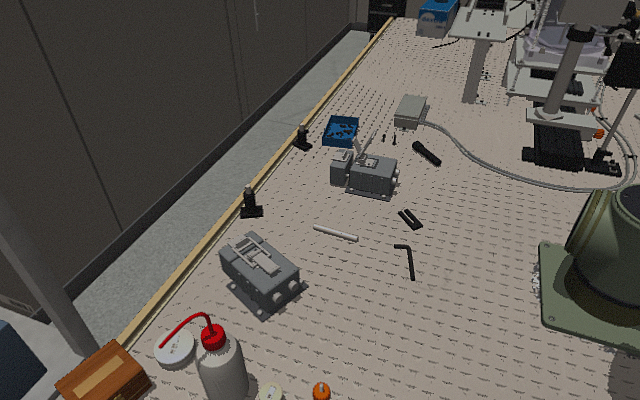

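View pics/top0.png

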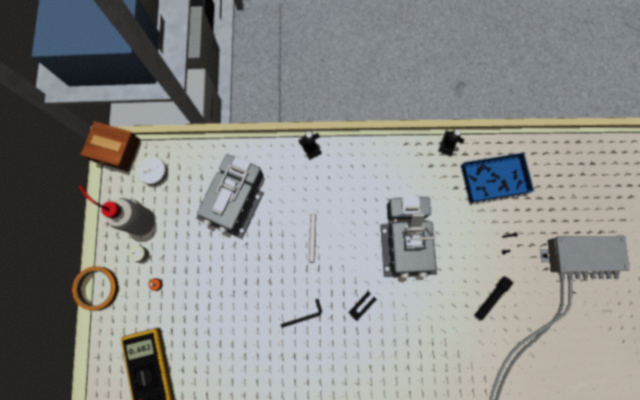

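The top picture shows the open box around (410,240), its cap and keeper pointing up towards +x. The loop and lever are near (418,235). The latched box is at (232,195). The camera rotation turns out to be given as rpy angles, so I'll redo the positions.

```bash
sed -i 's/^import numpy.*/&\nfrom scipy.spatial.transform import Rotation as R/; s/np.array(m\[.rotation.\])@np.array(\[u\[0\],u\[1\],1\])/R.from_euler("xyz",m["rotation"],degrees=True).apply([u[0],u[1],1])/' h.py
cat >> h.py <<'E'
def tri(a,b):
    e1,r1=ray('side',a); e2,r2=ray('top',b)
    s=np.linalg.lstsq(np.c_[r1,-r2],e2-e1,rcond=None)[0]
    p,q=e1+r1*s[0],e2+r2*s[1]; return (p+q)/2,np.linalg.norm(p-q)
E
python3 - <<'E'
from h import *
np.set_printoptions(precision=1,suppress=True)
ps={}
for c in('side','top'):
    p,d=env.grab_frame(c); np.save(f'{c}0.npy',d)
    for t in('battery_box','latched_box','bail_bar','keeper_top','lever_tip'):
        for r in env.pinpoint(c,t)[:2]:
            u,v=map(int,r['location']); 
            ps.setdefault((c,t),r['location'])
            print(c,t,round(r['score'],2),np.array(r['location']),at(c,r['location'],d[v,u]), d[v,u])
for t in('battery_box','bail_bar','keeper_top','lever_tip'):
    if ('side',t) in ps and ('top',t) in ps: print(t,*tri(ps['side',t],ps['top',t]))
print('origin z0',atz('top',ps['top','battery_box'],0),'keeper z75',atz('top',ps['top','keeper_top'],75),atz('side',ps['side','keeper_top'],75))
# box top edges: depth points with z 50..66 in region -> min area rect
d=np.load('top0.npy'); pts=[]
for v in range(185,290):
    for u in range(370,450):
        if d[v,u]>0: pts.append(at('top',(u,v),d[v,u]))
pts=np.array(pts,np.float32)
for lo,hi in((52,66),(66,80),(80,150)):
    q=pts[(pts[:,2]>lo)&(pts[:,2]<hi)]
    print(lo,len(q),q.min(0) if len(q) else'',q.max(0) if len(q) else '',cv2.minAreaRect(q[:,:2].copy()) if len(q)>5 else '')
p,_=env.grab_frame('top'); a=cv2.resize(p[175:295,360:460],None,fx=4,fy=4,interpolation=cv2.INTER_CUBIC)
p,_=env.grab_frame('side'); b=cv2.resize(p[110:210,310:410],None,fx=4,fy=4,interpolation=cv2.INTER_CUBIC)
b=cv2.copyMakeBorder(b,0,80,0,0,0)
cv2.imwrite('pics/z0.png',np.hstack([a,b])); print(env.state()['time_s'])
E
```

```text
side battery_box 0.64 [358.9 176.2] [ 496.5 -139.4   46.2] 954.37256
side latched_box 0.67 [258.  277.6] [568.5 223.2  61.9] 701.81537
side bail_bar 0.46 [374.2 134.3] [ 476.9 -172.7  144.2] 911.4433
side keeper_top 0.84 [343.3 153.7] [ 547.4 -173.9   75.8] 975.0839
side lever_tip 0.6 [350.4 139.4] [ 581.6 -346.     9.9] 1150.8453
top battery_box 0.66 [406.2 238. ] [ 490.  -164.5   63.1] 849.4886
top latched_box 0.74 [235.  191.9] [588.2 171.6  59.4] 876.6468
top latched_box 0.46 [408.9 239.4] [ 487.4 -170.1   60.8] 851.152
top bail_bar 0.68 [423.2 240. ] [ 485.7 -197.7   61.3] 849.97516
top keeper_top 0.56 [409.4 208. ] [ 547.1 -171.5   74. ] 849.03
top keeper_top 0.16 [419.3 239.1] [ 478.6 -172.2  141.9] 769.86365
top lever_tip 0.85 [416.7 216.7] [ 522.9 -175.6  115.7] 803.53906
battery_box [ 499.6 -171.5   22.2] 10.052384761833771
bail_bar [ 477.7 -179.2  140.3] 1.288721083852252
keeper_top [ 546.4 -170.7   77.9] 0.08589456332955506
lever_tip [ 526.9 -174.   118.7] 9.171350970591272
origin z0 [ 497.2 -176.7    0. ] keeper z75 [ 546.9 -171.3   75. ] [ 547.8 -175.    75. ]Traceback (most recent call last):
  File "<stdin>", line 18, in <module>
  File "h.py", line 9, in at
    e,r=ray(c,px); return e+r*d
        ~~~^^^^^^
  File "h.py", line 5, in ray
    m=env.camera_model(c); K=np.array([[m['fx'],0,m['cx']],[0,m['fy'],m['cy']],[0,0,1.]])
ValueError: time passes only in moves, steps and waits
```

```bash
sed -i 's/m=env.camera_model(c);/m=cm(c);/; s/^def ray/_c={}\ndef cm(c):\n    if c not in _c: _c[c]=env.camera_model(c)\n    return _c[c]\n&/' h.py
python3 - <<'E'
from h import *
np.set_printoptions(precision=1,suppress=True)
d=np.load('top0.npy'); pts=[]
for v in range(185,290):
    for u in range(370,450):
        if d[v,u]>0: pts.append(at('top',(u,v),d[v,u]))
pts=np.array(pts,np.float32)
for lo,hi in((52,66),(66,80),(80,100),(100,125),(125,160)):
    q=pts[(pts[:,2]>lo)&(pts[:,2]<hi)]
    print(lo,len(q),q.min(0) if len(q) else'',q.max(0) if len(q) else '',cv2.minAreaRect(q[:,:2].copy()) if len(q)>5 else '')
p,_=env.grab_frame('top'); a=cv2.resize(p[175:295,360:460],None,fx=4,fy=4,interpolation=cv2.INTER_CUBIC)
p,_=env.grab_frame('side'); b=cv2.resize(p[110:210,310:410],None,fx=4,fy=4,interpolation=cv2.INTER_CUBIC)
b=cv2.copyMakeBorder(b,0,80,0,0,cv2.BORDER_CONSTANT)
cv2.imwrite('pics/z0.png',np.hstack([a,b])); print(env.state()['time_s'])
E
```

```text
52 2475 [ 425.1 -221.3   52.1] [ 574.5 -136.5   66. ] ((499.915283203125, -178.49305725097656), (148.2205810546875, 84.28953552246094), 1.271538496017456)
66 130 [ 494.9 -194.3   66. ] [ 572.4 -160.6   78.6] ((533.8464965820312, -177.13961791992188), (77.09840393066406, 31.612150192260742), 2.2527105808258057)
80 122 [ 500.3 -197.6   80.4] [ 515.8 -157.1  100. ] ((508.3944091796875, -177.5330047607422), (40.437503814697266, 15.010360717773438), 88.09403228759766)
100 147 [ 489.7 -199.   100.2] [ 529.7 -157.3  124.3] ((509.848388671875, -178.31227111816406), (41.76579666137695, 39.823177337646484), 89.24302673339844)
125 84 [ 478.6 -199.9  126.1] [ 491.  -157.5  146.2] ((484.4957580566406, -178.64332580566406), (11.866414070129395, 42.24950408935547), 1.8069921731948853)
1.3
```

View pics/z0.png

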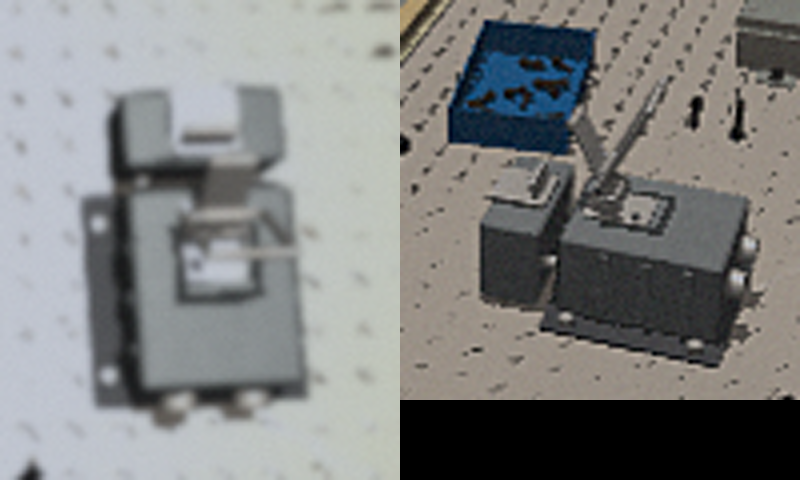

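The crops show the loop leaning back towards the housing and the lever leaning towards the keeper. The box axis is about 2° off world x, with its origin near (503,-177). The bar is near (480,-178,142). I'm closing the jaws and travelling there now.

Call:
arm_command(
  motion=[
    {"offset": [0, 0, 0], "spin": -0.151},
    {"offset": [0, 0, 0], "spin": -0.151},
    {"offset": [-0.02, -0.057, 0], "spin": 0},
    {"offset": [-0.02, -0.057, 0], "spin": 0},
    {"offset": [-0.02, -0.057, 0], "spin": 0},
  ],
  jaw=0,
)

```text
time_s: 1.92
ee_pos: [218.0, 384.3, 227.9]
ee_rot: [180.0, 0.0, -177.9]
force: [1.2, 0.2, 0.0]
gripper_width: 44.5
gripper_force: 0.0
```

Call:
arm_command(
  motion=[
    {"offset": [-0.02, -0.057, 0], "spin": 0},
    {"offset": [-0.02, -0.057, 0], "spin": 0},
    {"offset": [-0.02, -0.057, 0], "spin": 0},
    {"offset": [-0.02, -0.057, 0], "spin": 0},
    {"offset": [-0.02, -0.057, 0], "spin": 0},
  ],
)

```text
time_s: 2.55
ee_pos: [328.1, 102.8, 228.4]
ee_rot: [180.0, 0.1, -178.0]
force: [1.7, -0.0, -1.2]
gripper_width: 0.5
gripper_force: 0.0
```

Call:
arm_command(
  motion=[
    {"offset": [-0.02, -0.057, 0], "spin": 0},
    {"offset": [-0.02, -0.057, 0], "spin": 0},
    {"offset": [-0.02, -0.057, 0], "spin": 0},
    {"offset": [-0.02, -0.057, 0], "spin": 0},
    {"offset": [0, 0, 0], "spin": 0},
  ],
)

```text
time_s: 3.18
ee_pos: [416.7, -123.8, 227.8]
ee_rot: [-180.0, 0.0, -178.3]
force: [0.4, 0.3, -0.0]
gripper_width: 0.6
gripper_force: 0.0
```

Call:
arm_command(
  motion=[
    {"offset": [-0.009, -0.027, 0], "spin": 0},
    {"offset": [-0.009, -0.027, 0], "spin": 0},
    {"offset": [0, 0, 0.042], "spin": 0},
    {"offset": [0, 0, 0.042], "spin": 0},
    {"offset": [0, 0, 0], "spin": 0},
  ],
)

```text
time_s: 3.8
ee_pos: [433.1, -171.9, 141.8]
ee_rot: [179.8, -0.4, -177.9]
force: [-0.6, 0.3, 1.1]
gripper_width: 0.8
gripper_force: 0.0
```

```bash
cat > look.py <<'E'
import sys
from h import *
n=sys.argv[1]
p,_=env.grab_frame('top'); a=cv2.resize(p[175:295,350:450],None,fx=4,fy=4,interpolation=cv2.INTER_CUBIC)
p,_=env.grab_frame('side'); b=cv2.resize(p[90:210,310:410],None,fx=4,fy=4,interpolation=cv2.INTER_CUBIC)
cv2.imwrite(f'pics/{n}.png',np.hstack([a,b]))
for t in('bail_bar','lever_tip','keeper_top'):
    q=[env.pinpoint(c,t)[:1] for c in('side','top')]
    print(t,[(round(r[0]['score'],2),np.round(r[0]['location'])) if r else None for r in q], tri(*[r[0]['location'] for r in q]) if all(q) else '')
s=env.state();print(s['time_s'],s['ee_pos'])
E
python3 look.py z1
```

```text
bail_bar [(0.64, array([372., 135.])), (0.56, array([424., 235.]))] (array([ 485.3372175 , -181.85521074,  136.30402006]), np.float64(2.472177983020293))
lever_tip [(0.74, array([356., 140.])), (0.53, array([413., 214.]))] (array([ 522.74511907, -169.07444607,  122.86963154]), np.float64(10.00586265412833))
keeper_top [(0.55, array([342., 155.])), (0.64, array([410., 208.]))] (array([ 547.84654427, -171.64806766,   73.52793492]), np.float64(3.394492340502395))
4.2 [ 436.02004221 -173.91931729  145.04740246]
```

View pics/z1.png

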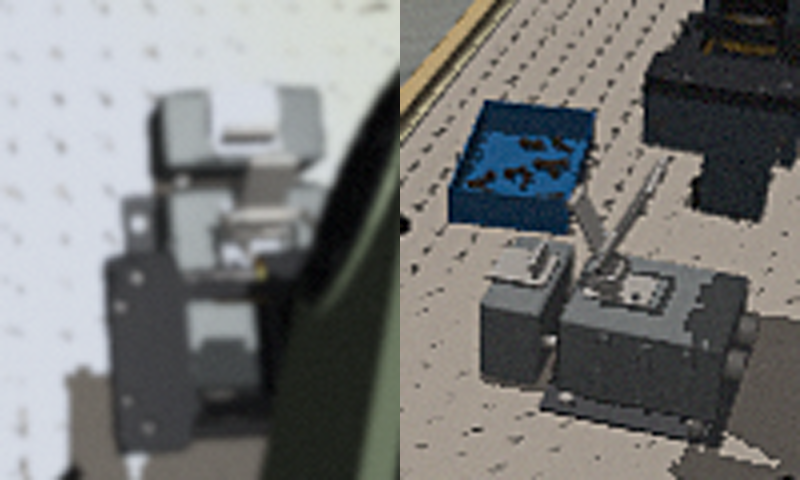

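The side picture shows the fingertip behind the loop bar, at about (730,190) in the crop, and the box is still untouched. Next I push the loop forward.

Call:
arm_command(
  motion=[
    {"offset": [-0.01, -0.003, 0], "spin": 0},
    {"offset": [-0.01, 0, 0], "spin": 0},
    {"offset": [-0.008, 0, 0], "spin": 0},
    {"offset": [-0.008, 0, 0], "spin": 0},
    {"offset": [-0.008, 0, 0], "spin": 0},
  ],
)

```text
time_s: 4.82
ee_pos: [480.1, -175.2, 143.8]
ee_rot: [180.0, -0.0, -178.0]
force: [-0.0, 0.3, -0.0]
gripper_width: 0.5
gripper_force: 0.0
```

Call:
arm_command(
  motion=[
    {"offset": [-0.008, 0, 0], "spin": 0},
    {"offset": [-0.008, 0, 0], "spin": 0},
    {"offset": [-0.008, 0, 0], "spin": 0},
    {"offset": [-0.004, 0, 0], "spin": 0},
    {"offset": [0, 0, 0], "spin": 0},
  ],
)

```text
time_s: 5.45
ee_pos: [507.7, -174.2, 143.8]
ee_rot: [180.0, -0.0, -178.0]
force: [0.5, 0.5, -0.7]
gripper_width: 0.4
gripper_force: 0.0
```

```bash
python3 look.py z2
```

```text
bail_bar [(0.43, array([337., 154.])), (0.46, array([411., 200.]))] (array([ 564.2724484 , -176.13938832,   69.40682549]), np.float64(0.6471808903484362))
lever_tip [(0.82, array([356., 141.])), (0.61, array([414., 216.]))] (array([ 520.15962203, -170.62922737,  119.20877444]), np.float64(6.737719310953765))
keeper_top [(0.92, array([342., 152.])), (0.48, array([409., 207.]))] (array([ 548.84344441, -168.4506966 ,   82.21542303]), np.float64(1.8636990138012832))
5.85 [ 507.36776319 -174.27980586  143.99358646]
```

View pics/z2.png

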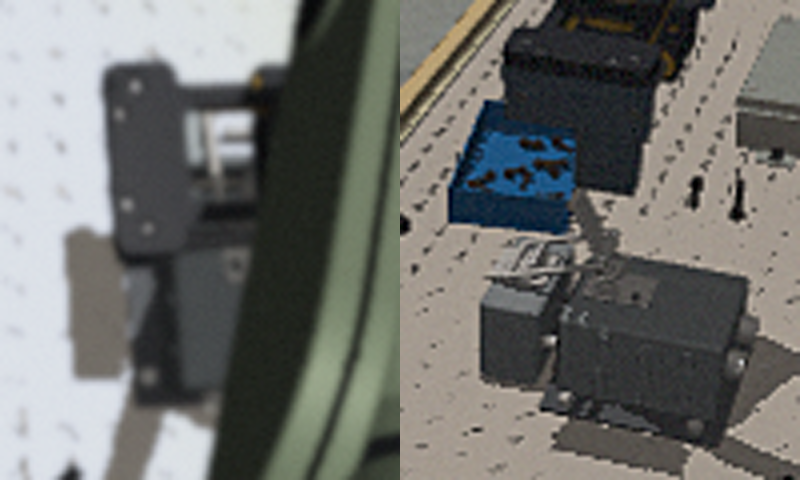

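The loop has swung over: its bar is at about (564,-176,69), beyond the keeper (side crop around (495,270)). The lever is still upright. I'll move over its tip to the keeper side.

Call:
arm_command(
  motion=[
    {"offset": [0, 0, -0.014], "spin": 0},
    {"offset": [-0.021, -0.002, 0], "spin": 0},
    {"offset": [-0.021, -0.001, 0], "spin": 0},
    {"offset": [0, 0, 0.02], "spin": 0},
    {"offset": [0, 0, 0.02], "spin": 0},
  ],
)

```text
time_s: 6.48
ee_pos: [550.4, -176.0, 118.6]
ee_rot: [-180.0, 0.1, -178.0]
force: [-0.7, -0.1, 0.6]
gripper_width: 0.4
gripper_force: 0.0
```

Call:
arm_command(
  motion=[
    {"offset": [0, 0, 0], "spin": 0},
  ],
)

```text
time_s: 6.6
ee_pos: [548.9, -175.5, 117.4]
ee_rot: [179.9, -0.1, -178.0]
force: [-0.2, 0.5, 0.4]
gripper_width: 0.6
gripper_force: 0.0
```

Call:
arm_command(
  motion=[
    {"offset": [0.007, 0, -0.002], "spin": 0},
    {"offset": [0.007, 0, -0.002], "spin": 0},
    {"offset": [0.007, 0, -0.002], "spin": 0},
    {"offset": [0.007, 0, -0.002], "spin": 0},
    {"offset": [0.007, 0, 0], "spin": 0},
  ],
)

```text
time_s: 7.22
ee_pos: [514.1, -177.1, 126.3]
ee_rot: [-180.0, 0.0, -178.0]
force: [1.0, -0.5, 0.4]
gripper_width: 0.6
gripper_force: 0.5
```

Call:
arm_command(
  motion=[
    {"offset": [0.005, 0, 0], "spin": 0},
    {"offset": [0.005, 0, 0], "spin": 0},
    {"offset": [0.006, 0, 0.001], "spin": 0},
    {"offset": [0.006, 0, 0.003], "spin": 0},
    {"offset": [0, 0, 0], "spin": 0},
  ],
)

```text
time_s: 7.85
ee_pos: [491.6, -177.7, 121.6]
ee_rot: [180.0, -0.1, -178.0]
force: [2.4, 0.0, 0.2]
gripper_width: 0.4
gripper_force: 0.5
```

```bash
python3 look.py z3
```

```text
bail_bar [(0.43, array([343., 156.])), (0.55, array([412., 210.]))] (array([ 546.73130448, -178.19720164,   66.05980698]), np.float64(2.9627381553646828))
lever_tip [(0.7, array([378., 145.])), (0.42, array([419., 245.]))] (array([ 469.31099026, -176.73412566,  115.40236086]), np.float64(3.728217967370479))
keeper_top [(0.67, array([346., 155.])), (0.81, array([413., 211.]))] (array([ 542.29329213, -179.09557066,   70.1880439 ]), np.float64(1.1619164426214075))
8.25 [ 492.39710288 -177.74406031  121.91486019]
```

View pics/z3.png

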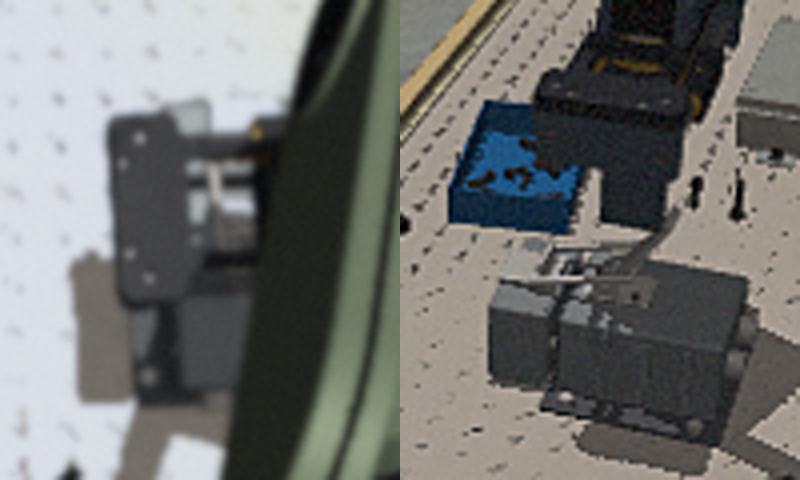

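The lever is now at about 0.9 rad with the loop hooked behind the keeper, and the gap to the cap is closing (side crop around (555,330)). I continue along the arc.

Call:
arm_command(
  motion=[
    {"offset": [0.007, 0, 0.004], "spin": 0},
    {"offset": [0.006, 0, 0.005], "spin": 0},
    {"offset": [0.004, 0, 0.005], "spin": 0},
    {"offset": [0.003, 0, 0.005], "spin": 0},
    {"offset": [0.002, 0, 0.005], "spin": 0},
  ],
)

```text
time_s: 8.88
ee_pos: [469.8, -178.5, 97.4]
ee_rot: [180.0, -0.1, -178.0]
force: [0.9, 0.8, 0.7]
gripper_width: 0.1
gripper_force: 0.3
```

Call:
arm_command(
  motion=[
    {"offset": [0.001, 0, 0.005], "spin": 0},
    {"offset": [0, 0, 0.004], "spin": 0},
    {"offset": [0, 0, 0.003], "spin": 0},
    {"offset": [0, 0, 0], "spin": 0},
  ],
)

```text
time_s: 9.38
ee_pos: [469.5, -178.5, 85.7]
ee_rot: [180.0, -0.0, -178.0]
force: [-0.2, 0.3, 0.7]
gripper_width: 0.2
gripper_force: 0.0
```

Force is low, so I'll press a little further until contact shows, then retreat straight up.

Call:
arm_command(
  motion=[
    {"offset": [0, 0, 0.001], "spin": 0},
    {"offset": [0, 0, 0.001], "spin": 0},
    {"offset": [0, 0, 0], "spin": 0},
  ],
)

```text
time_s: 9.75
ee_pos: [469.8, -178.6, 85.2]
ee_rot: [-180.0, 0.0, -178.0]
force: [-3.1, 1.0, 7.9]
gripper_width: 0.3
gripper_force: 4.2
```

Call:
arm_command(
  motion=[
    {"offset": [0, 0, -0.03], "spin": 0},
    {"offset": [0, 0, -0.05], "spin": 0},
    {"offset": [0, 0, -0.05], "spin": 0},
    {"offset": [0.03, 0.055, 0], "spin": 0},
    {"offset": [0.03, 0.055, 0], "spin": 0},
  ],
)

```text
time_s: 10.38
ee_pos: [405.5, -70.1, 214.5]
ee_rot: [180.0, 0.1, -178.1]
force: [0.7, 0.2, -0.0]
gripper_width: 0.2
gripper_force: 0.0
```

Call:
arm_command(
  motion=[
    {"offset": [0, 0.06, 0], "spin": 0},
    {"offset": [0, 0.06, 0], "spin": 0},
    {"offset": [0, 0.06, 0], "spin": 0},
    {"offset": [0, 0, 0], "spin": 0},
    {"offset": [0, 0, 0], "spin": 0},
  ],
)

```text
time_s: 11.0
ee_pos: [399.4, 108.6, 213.9]
ee_rot: [-180.0, -0.0, -177.9]
force: [-0.6, -0.0, -0.5]
gripper_width: 0.5
gripper_force: 0.0
```

```bash
python3 look.py z4
```

```text
bail_bar [None, (0.55, array([412., 212.]))] 
lever_tip [None, (0.67, array([416., 259.]))] 
keeper_top [(0.68, array([343., 155.])), (0.72, array([413., 212.]))] (array([ 544.46062414, -177.68846925,   68.45607881]), np.float64(10.097988563233557))
11.4 [399.72608066 108.11498437 213.9683861 ]
```

View pics/z4.png

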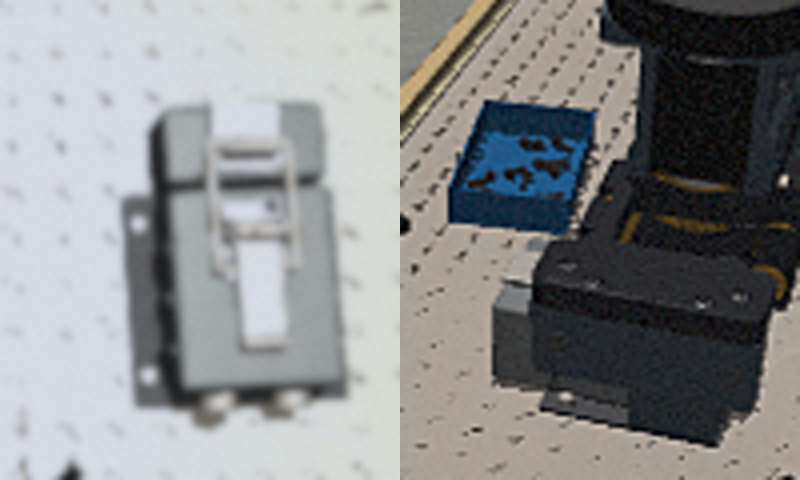

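The top crop shows the lever flat (from (262,230) to (265,345)), the loop hooked over the keeper (bar at about (250,148)) and the cap gap closed. The arm is clear, so I'm handing the job in.

```bash
python3 -c "
from workcell import env
print(env.job_done())"
```

```text
the job is handed in; nothing more can be done
None
```

The loop is hooked behind the keeper, the lever is flat and the cap is drawn shut, as the last top-camera picture shows. I did not touch the other box, and I handed the job in at about 11.4 s with the arm clear; the hand-in call returned no verdict.

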